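# Turn the light hood over onto the coin stand

## Robot

A 6-joint arm with a two-finger parallel gripper is mounted at the origin on the work surface. World frame = base frame: x ahead of the robot, y to its left, z up, the work surface at z = 0. Lengths are in m, angles in degrees, forces in N, time in s.
With the tool pointing down it reaches from about 0.425 to 1.125 m from the base axis. Payload 14.9 kg.
Tool frame: the origin (TCP) lies on the centre line of the jaws, within the pads' length; the fingertips stand 25 mm ahead of it and the grasp point (between the pads) lies 6 mm ahead of it; z points along the fingers, y is the line along which they close (so a half turn about z gives the same grasp; the last joint's range is limited). The gripper opens to 91 mm and grips with 3 to 60 N. Pads are 32 mm wide; open, the fingers measure 118 mm over their backs; the gripper's body (76 mm by 178 mm) begins 60 mm behind the grasp point.
Start: joints at [66.217, 21.709, 99.362, -0, 58.929, -1.908], TCP at [0.261, 0.65, 0.239] pointing down, gripper open.
Joint ranges: [-158.91, 158.91], [-42.39, 125.64], [0.06, 152.35], [-60.88, 240.88], [17.5, 164.5], [-176.32, 176.32]. Speed limits (degrees/s): [108.29, 108.29, 136.94, 180, 180, 180].

## Interface

Orientations are given as a 3x3 rotation matrix whose columns are the frame's x, y, z axes.
In Python, from workcell import monitor, optics, ctrl gives the robot as it stands. The module is installed in compiled form; this text tells all that it offers.
- The arm moves only by the tool arm_command, never from a script. Its argument "rows" is a list that holds one entry, the list of rows, each a list of 7 numbers: the shift along the tool's x, y, z each as a share of 20 cm, from -1 to 1, then the turn, a rotation vector about the tool's x, y, z each as a share of 30 degrees, from -1 to 1, then the finger opening in mm, from 0 to 91.2. A call has 1 to 5 rows; each row is the pose to reach, as a shift and turn from the pose commanded when the call began, along the tool's axes at that moment; what a row does not reach only later rows make up. A row lasts 1/12 s, in which the tool goes at most 41.7 mm and 7.16 degrees, less where a joint would pass 70% of its speed; a pose out of reach is approached as far as the arm can. A call with a number of a shift or a turn outside -1 to 1 is refused whole. A call with a gripper value outside its range is refused whole. The fingers move at their own pace and stop on an object; "newtons" is the grip in N (left out, the last holds). Time passes only in rows, so rows that repeat a pose let the fingers close. It gives the time, the measured TCP pose, the force, the opening and the grip force at its end, in the units of the state.
- monitor.get_state(): the state, without advancing time (a new reading comes with each control period).
- optics.grab_frame(name): name is "scene" or "top" or "wrist"; returns (picture, depth): 480x640x3 uint8, red, green, blue; 480x640 float32, m along the optical axis (not along the pixel's ray), 0 where there is no reading.
- optics.camera_params(name): a dict with "intrinsics" (3x3 intrinsics, pixels), "view" (4x4, takes a point from world to camera coordinates); the wrist camera has in their place "tool_from_camera" (4x4, takes a point from camera to tool coordinates, whose origin is the TCP and whose axes are the flange's). Camera axes: x right, y down, z forward; pixel columns grow to the right and rows downward; lengths in m; the calibration is good to about 2 mm. A picture is of the moment at which its call begins: read the wrist's pose just before it. camera_params takes no time and is no camera call.
- ctrl.finish_job(): hands the job in; it is judged then, once.
The state is a dict: "clock": time; "joint_pos": joint angles; "joint_velocities": joint speeds; "joint_torque": joint torques, N m; "eef_pos": TCP position; "ee_rot": TCP orientation; "ft_force": force on the tool from outside, world axes, zero at the start; "moment": the same for the moment, N m; "grip_width": finger opening in m; "grasp_force": force on a finger pad.
Only numpy, scipy, OpenCV 4.12 (cv2) and the standard library are available. Lean on these libraries where they do the work, as an engineer would, in place of code of your own. Each camera call takes 0.05 s, during which the arm holds its last target. There are 200 camera calls.

## Task

Turn the flanged white hood over and set it gently, mouth-down, over the coin on the imaging stand, with the two holes of its flange over the two locating pins, until the flange rests flush on the stand. Let go of it and leave the other things on the desk where they are.

Things in the scene. Friction and masses are not known exactly. Their poses are not given: they have to be found in the camera images.
- hood: white plastic cup, 70 mm tall, straight wall 56 mm outside (50 inside), with a 64 x 64 x 6 mm square flange round its mouth (sides along x, y; two 7.5 mm holes in diagonal corners). 0.12 kg. Starts mouth-up. Origin: centre of the closed end's outer face, z out of the mouth. On its side it lies on a flange side and the closed end's rim, mouth 3.4 degrees up, and does not roll
- hood_mouth (a point): centre of the hood's mouth, in the flange's outer face, 70 mm along the hood's z from its origin
- hood_hole0 (a point): centre of the flange hole at (24.5, 24.5) mm, in the flange's outer face
- hood_hole1 (a point): centre of the flange hole at (-24.5, -24.5) mm, in the flange's outer face
- stand: imaging stand fixed to the desk: grey plate 130 (x) x 110 (y) x 18 mm, a 38 mm coin 3 mm proud in its middle, two upright steel pins 6 mm thick, 12 mm tall, top 3 mm tapered. Origin: centre of its underside, z up. Holes match pins when the hood is mouth-down with its x axis parallel to the stand's x (either way round)
- stand_seat (a point): centre of the stand's top face, 18 mm above its origin: where the middle of the hood's mouth belongs
- stand_pin0 (a point): tip of the pin at (24.5, -24.5) mm, 12 mm above the stand's top face
- stand_pin1 (a point): tip of the pin at (-24.5, 24.5) mm, 12 mm above the stand's top face
- foam_cup: bystander: white foam drinking cup without a flange, mouth-up, 95 mm tall, 76 mm across the rim; origin at the centre of its underside
- foam_cup2: bystander: a second such foam cup
- pill_bottle: bystander: white pill jar, 64 mm diameter, 120 mm tall; origin at the centre of its underside
- mint_tin: bystander: small flat tin, 61 x 46 x 23 mm, between or near the task's things; origin at the centre of its underside
- slabs: bystander: short stack of three flat coin holders, 62 x 85 x 21 mm; origin at the centre of its underside
- coin_box: bystander: open white card box, 70 x 110 x 60 mm; origin at the centre of its underside
- notebook: bystander: dark red notebook lying flat, 104 x 144 x 14 mm; origin at the centre of its underside
Not all that is in view belongs to the job. What is shaped like the hood but brown, orange or turquoise is not meant.

How it is judged (in metres and radians):
On the way:
1. the hood has been turned mouth-down (within about 8 degrees) (angle between hood's own z axis and vertical above 3 rad), for 0.1 s.
At the end, for the whole second after the job is handed in: the hood is mouth-down on the stand, upright within 2.4 degrees, its mouth centred on the stand's seat within 3 mm, its x axis parallel to the stand's within 0.08 rad (either way round), flange within 2 mm of the stand's top face (so both pins are in the holes), released and at rest (angle between hood's own z axis and vertical above 3.1 rad and horizontal distance between hood_mouth and stand_seat below 0.003 m and z of hood_mouth in the frame of stand between 0.0155 and 0.02 m and angle between the x axis of hood and the x axis of stand, either way round below 0.08 rad and linear speed of hood below 0.01 m/s and angular speed of hood below 0.05 rad/s); the robot touches nothing.
It fails at once if the hood is dropped or pressed hard on the stand (over 120 N) (contact force between hood and stand above 120 N).
It fails at once if a bystander is moved by more than 30 mm (distance of any of foam_cup, foam_cup2, pill_bottle, mint_tin, slabs, coin_box, notebook from where it was at the start of the episode above 0.03 m).
It also fails if it takes over 67 s, if anything falls off the work surface, if the arm or the gripper's body presses on something with over 40 N, if the wrist force passes 120 N, or if a joint passes its speed limit or range.

## Working session

There is one attempt and no reset: what is moved stays moved. The work goes in short steps, Python scripts to look and compute and a tool call to move; the robot and the scene stay as the last step left them, time stands still between calls to the robot, and variables do not carry over. Pictures are saved under pics/ and viewed, at most 10 in all, crops included, and the job is handed in when it is done.

Besides the shell and the picture viewer there is one more tool, called after "Call:" as name(argument=value, ...) on one line, values as JSON. arm_command: Moves the arm, as the interface text tells. Shift numbers are shares of 20 cm and turn numbers shares of 30 degrees, none past 1 either way. Its arguments: {"type":"object","properties":{"rows":{"type":"array"},"newtons":{"type":"number"}},"required":["rows"]}

```bash
mkdir -p pics; cat > h.py <<'E'
import numpy as np, cv2
from workcell import monitor, optics, ctrl
def cam(n, st=None):
    p=optics.camera_params(n); K=np.array(p["intrinsics"])
    if n=="wrist":
        st=st or monitor.get_state(); T=np.eye(4); T[:3,:3]=st["ee_rot"]; T[:3,3]=st["eef_pos"]
        return K, T@np.array(p["tool_from_camera"])
    return K, np.linalg.inv(np.array(p["view"]))
def grab(n):
    K,T=cam(n); im,d=optics.grab_frame(n); return im,d,K,T
def cloud(d,K,T):
    v,u=np.mgrid[:d.shape[0],:d.shape[1]]
    P=np.stack([(u-K[0,2])/K[0,0]*d,(v-K[1,2])/K[1,1]*d,d],-1)
    W=P@T[:3,:3].T+T[:3,3]; W[d==0]=np.nan; return W
def ray(u,v,K,T,z):
    r=T[:3,:3]@np.linalg.solve(K,[u,v,1]); return T[:3,3]+r*(z-T[2,3])/r[2]
def save(n,im): cv2.imwrite("pics/"+n,im[...,::-1])
E
python3 - <<'E'
from h import *
for n in("scene","top"):
    im,d,K,T=grab(n); save(n+".png",im); np.savez(n+".npz",im=im,d=d,K=K,T=T); print(n,K.round(1).tolist(),T.round(3).tolist())
print(cam("wrist")[1].round(3), optics.camera_params("wrist")["tool_from_camera"])
print(monitor.get_state())
E
```

```text
scene [[578.2, 0.0, 319.4], [0.0, 578.2, 237.9], [0.0, 0.0, 1.0]] [[0.064, 0.785, -0.616, 1.304], [0.998, -0.05, 0.04, 0.052], [0.0, -0.618, -0.787, 1.031], [0.0, 0.0, 0.0, 1.0]]
top [[466.3, 0.0, 302.6], [0.0, 466.3, 230.6], [0.0, 0.0, 1.0]] [[0.029, -0.992, 0.122, 0.45], [-1.0, -0.029, -0.002, 0.101], [0.006, -0.122, -0.993, 1.087], [0.0, 0.0, 0.0, 1.0]]
[[ 0.373  0.897  0.239  0.193]
 [ 0.928 -0.36  -0.098  0.676]
 [-0.002  0.258 -0.966  0.383]
 [ 0.     0.     0.     1.   ]] [[-1.63941391e-04 -9.66135159e-01 -2.58036484e-01  7.29125126e-02]
 [ 9.99999273e-01  1.49840786e-04 -1.19637239e-03 -1.02956506e-03]
 [ 1.19452182e-03 -2.58036492e-01  9.66134433e-01 -1.44385826e-01]
 [ 0.00000000e+00  0.00000000e+00  0.00000000e+00  1.00000000e+00]]
{'clock': 0.1, 'joint_pos': array([ 6.62152652e+01,  2.17342905e+01,  9.93941922e+01,  9.79354619e-04,
        5.89274226e+01, -1.90731842e+00]), 'joint_velocities': array([-0.02354295, -0.13287176,  0.03849441,  0.08376127, -0.07623684,
        0.06943145]), 'joint_torque': array([-2.61766989e-03, -7.65032530e+01, -4.35296059e+01,  6.51188940e-02,
        3.98507004e-02, -5.46341084e-05]), 'eef_pos': array([0.26069126, 0.64927497, 0.23835204]), 'ee_rot': array([[-9.27979898e-01,  3.72630035e-01, -4.06911414e-04],
       [ 3.72630254e-01,  9.27979476e-01, -8.86956513e-04],
       [ 4.70988040e-05, -9.74705318e-04, -9.99999524e-01]]), 'ft_force': array([ 0.92216423, -0.05701409, -0.23227989]), 'moment': array([0.03340003, 0.04436219, 0.02567104]), 'grasp_force': 0.0, 'grip_width': 0.09112167305815695}
```

View pics/scene.png

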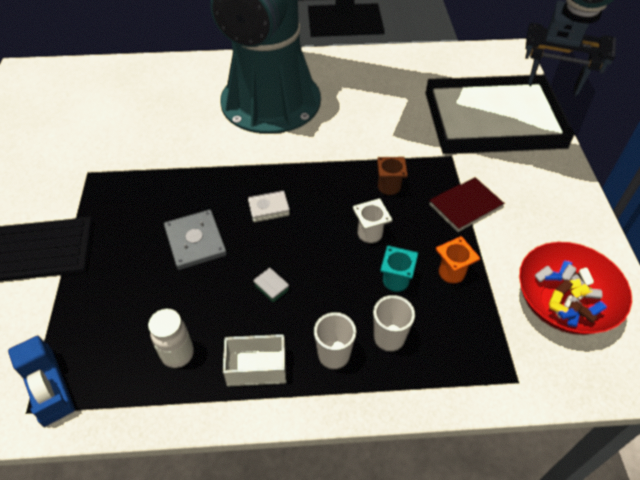

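View pics/top.png

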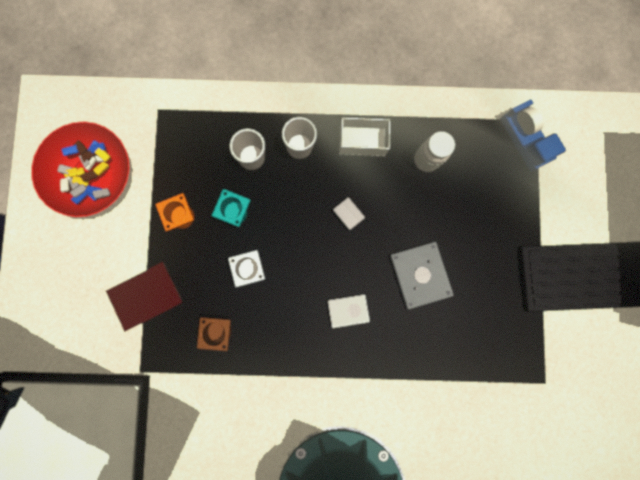

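Candidates that could be the hood: the white flanged cup (scene 372,218 / top 246,268); foam cups without a flange (top 248,148 and 298,137); coloured decoys in turquoise (231,207), orange (175,212) and brown (213,333). The white flanged cup at top (246,268) is the one meant. Next I measure it and the stand, and take one close crop.

```bash
python3 - <<'E'
from h import *
for n in("top","scene"):
    f=np.load(n+".npz"); im,d,K,T=f["im"],f["d"],f["K"],f["T"]; W=cloud(d,K,T)
    hsv=cv2.cvtColor(im,cv2.COLOR_RGB2HSV)
    # objects above the desk, in the mat region
    m=((W[...,2]>0.008)&(W[...,0]>0.4)&(W[...,0]<1.05)&(abs(W[...,1])<0.7)).astype(np.uint8)
    m=cv2.morphologyEx(m,cv2.MORPH_OPEN,np.ones((3,3)))
    N,l,s,c=cv2.connectedComponentsWithStats(m)
    for i in range(1,N):
        if s[i,4]<80: continue
        P=W[l==i]; print(n,c[i].round(),s[i,4],"xy min",P[:,:2].min(0).round(3),"max",P[:,:2].max(0).round(3),"zmax",np.percentile(P[:,2],98).round(3),"col",np.median(im[l==i],0))
f=np.load("top.npz");a=cv2.resize(f["im"][235:305,205:285],(400,350),interpolation=3)
b=cv2.resize(f["im"][230:320,380:465],(400,350),interpolation=3)
f=np.load("scene.npz");c=cv2.resize(f["im"][190:250,340:400],(400,200),interpolation=3);e=cv2.resize(f["im"][200:275,155:235],(400,200),interpolation=3)
save("crop.png",np.vstack([np.hstack([a,b]),np.hstack([c,e])]))
E
```

```text
top [532. 135.] 2291 xy min [ 0.742 -0.489] max [ 0.895 -0.368] zmax 0.084 col [ 85. 104. 122.]
top [299. 135.] 826 xy min [0.75  0.078] max [0.825 0.151] zmax 0.096 col [134. 127. 111.]
top [365. 135.] 952 xy min [ 0.768 -0.092] max [0.84  0.018] zmax 0.062 col [128. 126. 108.]
top [ 80. 168.] 6647 xy min [0.592 0.491] max [0.81 0.7 ] zmax 0.07 col [172.  47.  38.]
top [247. 147.] 827 xy min [0.719 0.191] max [0.794 0.264] zmax 0.096 col [135. 128. 112.]
top [434. 151.] 1080 xy min [ 0.732 -0.221] max [ 0.792 -0.16 ] zmax 0.123 col [162.5 158.  139. ]
top [231. 207.] 592 xy min [0.582 0.222] max [0.656 0.298] zmax 0.073 col [ 38.  156.5 143.5]
top [174. 212.] 686 xy min [0.571 0.343] max [0.649 0.423] zmax 0.072 col [203. 109.  32.]
top [348. 213.] 523 xy min [ 0.589 -0.04 ] max [0.658 0.028] zmax 0.026 col [205. 197. 183.]
top [581. 276.] 7663 xy min [ 0.412 -0.68 ] max [ 0.58  -0.405] zmax 0.025 col [46. 44. 42.]
top [421. 275.] 2738 xy min [ 0.411 -0.246] max [ 0.564 -0.105] zmax 0.023 col [145. 145. 137.]
top [245. 268.] 514 xy min [0.452 0.184] max [0.527 0.256] zmax 0.073 col 
[... 826 characters left out ...]
 ] zmax 0.071 col [185.  24.  19.]
scene [398. 267.] 1111 xy min [0.581 0.22 ] max [0.662 0.297] zmax 0.073 col [14. 85. 79.]
scene [271. 284.] 625 xy min [ 0.591 -0.042] max [0.662 0.027] zmax 0.027 col [200. 194. 185.]
scene [392. 321.] 1659 xy min [0.718 0.189] max [0.794 0.264] zmax 0.097 col [140. 132. 117.]
scene [170. 337.] 1779 xy min [ 0.736 -0.223] max [ 0.798 -0.16 ] zmax 0.123 col [147. 140. 123.]
scene [334. 338.] 1627 xy min [0.749 0.077] max [0.825 0.151] zmax 0.097 col [138. 130. 115.]
scene [ 41. 379.] 3290 xy min [ 0.741 -0.486] max [ 0.898 -0.369] zmax 0.085 col [ 38.  81. 128.]
scene [253. 359.] 1765 xy min [ 0.768 -0.094] max [0.841 0.018] zmax 0.062 col [132. 128. 111.]
```

View pics/crop.png

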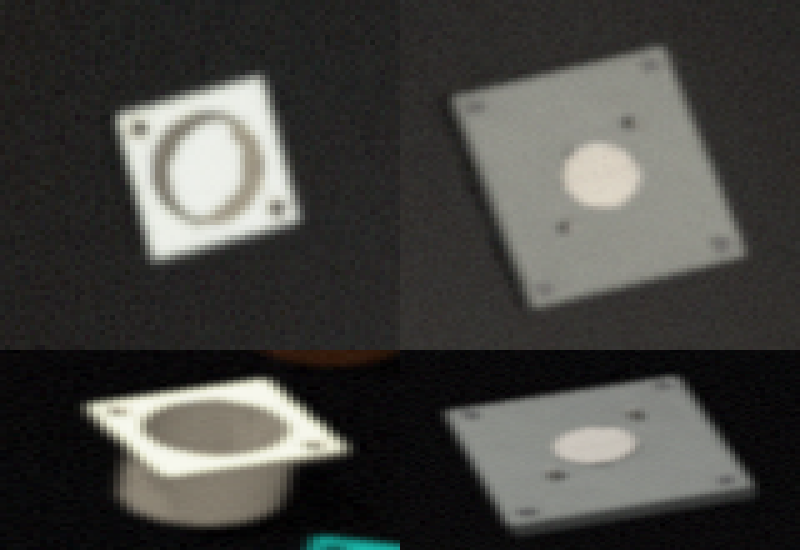

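The top crop confirms the white flanged hood, with holes at its upper-left and lower-right corners. The stand pins lie upper-right and lower-left of the coin. Next come exact poses from two views.

```bash
cat >> h.py <<'E'
def tri(r):  # rays [(u,v,K,T)..] -> point, miss
    A=np.zeros((3,3));b=np.zeros(3);L=[]
    for u,v,K,T in r:
        x=T[:3,:3]@np.linalg.solve(K,[u,v,1]);x/=np.linalg.norm(x);M=np.eye(3)-np.outer(x,x);A+=M;b+=M@T[:3,3];L.append((M,T[:3,3]))
    p=np.linalg.solve(A,b);return p,max(np.linalg.norm(M@(p-o)) for M,o in L)
def R_(u,t,flip=1): # tool z: azimuth vector u, t deg below horizontal ; tool x up-ish*flip
    t=np.radians(t);z=np.array([u[0]*np.cos(t),u[1]*np.cos(t),-np.sin(t)])
    x=flip*np.array([u[0]*np.sin(t),u[1]*np.sin(t),np.cos(t)]);return np.stack([x,np.cross(z,x),z],1)
E
python3 - <<'E'
from h import *
def white(im,lo): return (im.min(-1)>lo).astype(np.uint8)
D={n:np.load(n+".npz") for n in("top","scene")}
def quad(n,box,lo,hi=256):
    im=D[n]["im"]; x0,y0,x1,y1=box; g=cv2.resize(im[y0:y1,x0:x1].min(-1),None,fx=8,fy=8,interpolation=2)
    m=((g>lo)&(g<hi)).astype(np.uint8); c=max(cv2.findContours(m,0,1)[0],key=cv2.contourArea); c=cv2.convexHull(c)
    e=2.
    while len(q:=cv2.approxPolyDP(c,e,True))>4: e+=1
    return (q[:,0]+.5)/8-.5+[x0,y0]
def show(name,qs,z):
    for n,q in qs.items():
        K,T=D[n]["K"],D[n]["T"]; P=np.array([ray(u,v,K,T,z) for u,v in q]); print(name,n,q.round(1).tolist(),P[:,:2].round(4).tolist(),"ctr",P.mean(0).round(4),
         [np.degrees(np.arctan2(*(P[(i+1)%4]-P[i])[[1,0]])).round(1) for i in range(4)],[np.linalg.norm(P[(i+1)%4]-P[i]).round(4) for i in range(4)])
show("hood",{"top":quad("top",(205,235,285,305),120),"scene":quad("scene",(340,190,400,232),165)},.07)
show("stand",{"top":quad("top",(380,232,465,318),80),"scene":quad("scene",(155,200,235,264),80)},.018)
# small features by blob: coin, hood holes and pins
def blob(n,box,f):
    x0,y0,x1,y1=box; g=cv2.resize(D[n]["im"][y0:y1,x0:x1].min(-1),None,fx=8,fy=8,interpolation=2).astype(float)
    w=f(g); v,u=np.mgrid[:g.shape[0],:g.shape[1]]; return ((u*w).sum()/w.sum()+.5)/8-.5+x0,((v*w).sum()/w.sum()+.5)/8-.5+y0
B={"coin":{"top":(410,262,436,290),"scene":(180,224,208,248)}}
for k,b in B.items():
    r=[]
    for n in b:
        p=blob(n,b[n],lambda g:(g>170)*1.); print(k,n,np.round(p,1),ray(*p,D[n]["K"],D[n]["T"],.021).round(4)); r.append((*p,D[n]["K"],D[n]["T"]))
    print(tri(r))
for n,bs in {"top":[(228,256,237,265),(256,272,264,280),(425,257,434,265),(411,284,418,292)],"scene":[(355,200,367,206),(378,213,391,222),(194,223,202,229),(176,232,184,239)]}.items():
    for i,b in enumerate(bs):
        g=D[n]["im"][b[1]:b[3],b[0]:b[2]].min(-1).astype(float); th=np.percentile(g,60); p=blob(n,b,lambda g:np.clip(th-15-g,0,None)); z=[.07,.07,.024,.024][i]; print(n,i,np.round(p,1),ray(*p,D[n]["K"],D[n]["T"],z).round(4))
E
```

```text
hood top [[256.6, 250.1], [263.9, 278.7], [235.3, 286.2], [228.3, 257.6]] [[0.5286, 0.1985], [0.4669, 0.18], [0.449, 0.2412], [0.5104, 0.2593]] ctr [0.4887 0.2198 0.07  ] [np.float64(-163.3), np.float64(106.3), np.float64(16.4), np.float64(-73.4)] [np.float64(0.0644), np.float64(0.0638), np.float64(0.064), np.float64(0.0635)]
hood scene [[379.6, 199.2], [390.3, 219.4], [364.1, 226.9], [353.4, 206.4]] [[0.4499, 0.2413], [0.51, 0.257], [0.5272, 0.1978], [0.4676, 0.181]] ctr [0.4887 0.2193 0.07  ] [np.float64(14.7), np.float64(-73.8), np.float64(-164.2), np.float64(106.3)] [np.float64(0.062), np.float64(0.0616), np.float64(0.062), np.float64(0.0628)]
stand top [[435.6, 241.8], [452.8, 295.1], [408.2, 308.7], [390.9, 254.7]] [[0.5638, -0.2081], [0.4432, -0.2466], [0.4097, -0.1451], [0.531, -0.1053]] ctr [ 0.4869 -0.1763  0.018 ] [np.float64(-162.3), np.float64(108.3), np.float64(18.2), np.float64(-72.3)] [np.float64(0.1266), np.float64(0.1069), np.float64(0.1277), np.float64(0.1079)]
stand scene [[209.8, 210.1], [224.4, 250.8], [175.4, 263.4], [164.3, 222.7]] [[0.4121, -0.145], [0.5327, -0.1068], [0.56, -0.2108], [0.4436, -0.2462]] ctr [ 0.4871 -0.1772  0.018 ] [np.float64(17.6), np.float64(-75.3), np.float64(-163.1), np.float64(107.3)] [np.float64(0.1265), np.float64(0.1075), np.float64(0.1217), np.float64(0.1061)]
coin top [422.4 274.7] [ 0.4872 -0.1766  0.021 ]
coin scene [193.4 235. ] [ 0.4864 -0.1771  0.021 ]
(array([ 0.4871358 , -0.17667419,  0.02180472]), np.float64(0.00026145522099693214))
top 0 [229.7 259.2] [0.5069 0.2562 0.07  ]
top 1 [260.8 275.6] [0.4733 0.187  0.07  ]
top 2 [427.9 261.1] [ 0.5184 -0.1887  0.024 ]
top 3 [414.2 287.9] [ 0.4567 -0.1572  0.024 ]
scene 0 [359.3 201.1] [0.4527 0.1955 0.07  ]
scene 1 [383.4 215.7] [0.4985 0.2434 0.07  ]
scene 2 [200.9 224. ] [ 0.4578 -0.1617  0.024 ]
scene 3 [nan nan] [nan nan nan]<stdin>:19: RuntimeWarning: invalid value encountered in scalar divide
```

```bash
cat >> h.py <<'E'
from scipy.spatial.transform import Rotation as Ro, Slerp
def plan(p,R,frm=None):
    """calls from here (or frm=(p,R)) to pose; prints one row per call (shares), rounded"""
    if frm is None:
        s=monitor.get_state(); frm=(np.array(s["eef_pos"]),np.array(s["ee_rot"]))
    p0,R0=frm; rv=Ro.from_matrix(R0.T@R).as_rotvec(degrees=True); dl=R0.T@(p-p0)
    n=max(1,int(np.ceil(max(np.linalg.norm(rv)/30,np.linalg.norm(dl)/.2)-1e-3)))
    cp,cR=p0,R0
    for k in range(n):
        f=1/(n-k); d=cR.T@(p-cp)*f; r=Ro.from_matrix(cR.T@R).as_rotvec()*f
        row=np.round(np.r_[d/.2,np.degrees(r)/30],3); print(row.tolist())
        cp=cp+cR@(row[:3]*.2); cR=cR@Ro.from_rotvec(row[3:]*30,degrees=True).as_matrix()
    return cp,cR
def az(d): return np.array([np.cos(np.radians(d)),np.sin(np.radians(d))])
HOOD=np.array([.4887,.2196]); SEAT=np.array([.487,-.1767])
E
python3 - <<'E'
from h import *
R=R_(az(106),20); G=np.r_[HOOD,.032]; z=R[:,2]
print("via"); c=plan(np.array([.52,.03,.25]),R_(az(106),70))
print("pre"); plan(G-.006*z-.15*z,R,c)
E
```

```text
via
[-0.589, -0.598, -0.014, -0.076, 0.155, 0.43]
[-0.704, -0.449, -0.088, -0.076, 0.155, 0.43]
[-0.775, -0.277, -0.162, -0.076, 0.155, 0.429]
[-0.801, -0.091, -0.234, -0.077, 0.156, 0.43]
pre
[-0.037, 0.055, 0.425, 0.0, 0.833, 0.0]
[-0.212, 0.056, 0.369, 0.0, 0.833, 0.0]
```

Call:
arm_command(rows=[[[-0.589,-0.598,-0.014,-0.076,0.155,0.43,91],[-0.589,-0.598,-0.014,-0.076,0.155,0.43,91],[-0.589,-0.598,-0.014,-0.076,0.155,0.43,91],[-0.589,-0.598,-0.014,-0.076,0.155,0.43,91],[-0.589,-0.598,-0.014,-0.076,0.155,0.43,91]]])

```text
clock: 0.52
eef_pos: [0.3269, 0.4896, 0.2412]
ee_rot: [[-0.818, 0.573, -0.053], [0.57, 0.819, 0.071], [0.084, 0.028, -0.996]]
ft_force: [-1.1, -0.4, 1.5]
grip_width: 0.091
grasp_force: 0.0
```

Call:
arm_command(rows=[[[-0.704,-0.449,-0.088,-0.076,0.155,0.43,91],[-0.704,-0.449,-0.088,-0.076,0.155,0.43,91],[-0.704,-0.449,-0.088,-0.076,0.155,0.43,91],[-0.704,-0.449,-0.088,-0.076,0.155,0.43,91],[-0.704,-0.449,-0.088,-0.076,0.155,0.43,91]]])

```text
clock: 0.93
eef_pos: [0.3921, 0.3354, 0.2445]
ee_rot: [[-0.662, 0.744, -0.086], [0.729, 0.667, 0.155], [0.173, 0.04, -0.984]]
ft_force: [0.4, 1.1, 0.2]
grip_width: 0.0912
grasp_force: 0.0
```

Call:
arm_command(rows=[[[-0.775,-0.277,-0.162,-0.076,0.155,0.43,91],[-0.775,-0.277,-0.162,-0.076,0.155,0.43,91],[-0.775,-0.277,-0.162,-0.076,0.155,0.43,91],[-0.775,-0.277,-0.162,-0.076,0.155,0.43,91],[-0.775,-0.277,-0.162,-0.076,0.155,0.43,91]]])

```text
clock: 1.35
eef_pos: [0.4575, 0.1808, 0.2475]
ee_rot: [[-0.471, 0.876, -0.099], [0.843, 0.48, 0.243], [0.26, 0.031, -0.965]]
ft_force: [-1.1, 0.2, 0.3]
grip_width: 0.0911
grasp_force: 0.0
```

Call:
arm_command(rows=[[[-0.801,-0.091,-0.234,-0.077,0.156,0.43,91],[-0.801,-0.091,-0.234,-0.077,0.156,0.43,91],[-0.801,-0.091,-0.234,-0.077,0.156,0.43,91],[-0.801,-0.091,-0.234,-0.077,0.156,0.43,91],[-0.801,-0.091,-0.234,-0.077,0.156,0.43,91]]])

```text
clock: 1.77
eef_pos: [0.5227, 0.0259, 0.2503]
ee_rot: [[-0.256, 0.962, -0.091], [0.904, 0.272, 0.329], [0.341, 0.002, -0.94]]
ft_force: [-0.3, 0.8, 0.8]
grip_width: 0.0911
grasp_force: 0.0
```

```bash
python3 - <<'E'
from h import *
print(monitor.get_state()["joint_pos"].round(1))
R=R_(az(106),20); G=np.r_[HOOD,.032]; z=R[:,2]
plan(G-.006*z-.15*z,R)
E
```

```text
[ -8.1   8.2 117.2  20.3  64.3 -34.4]
[-0.026, 0.051, 0.43, 0.004, 0.834, -0.002]
[-0.204, 0.051, 0.378, 0.004, 0.834, -0.001]
```

Call:
arm_command(rows=[[[-0.026,0.051,0.43,0.004,0.834,-0.002,91],[-0.026,0.051,0.43,0.004,0.834,-0.002,91],[-0.026,0.051,0.43,0.004,0.834,-0.002,91],[-0.026,0.051,0.43,0.004,0.834,-0.002,91],[-0.026,0.051,0.43,0.004,0.834,-0.002,91]]])

```text
clock: 2.18
eef_pos: [0.5226, 0.0568, 0.1654]
ee_rot: [[-0.191, 0.961, -0.199], [0.676, 0.276, 0.683], [0.711, -0.005, -0.703]]
ft_force: [-0.6, 0.2, 0.1]
grip_width: 0.0908
grasp_force: 0.0
```

Call:
arm_command(rows=[[[-0.204,0.051,0.378,0.004,0.834,-0.001,91],[-0.204,0.051,0.378,0.004,0.834,-0.001,91],[-0.204,0.051,0.378,0.004,0.834,-0.001,91],[-0.204,0.051,0.378,0.004,0.834,-0.001,91],[-0.204,0.051,0.378,0.004,0.834,-0.001,91],[-0.204,0.051,0.378,0.004,0.834,-0.001,91]]])

```text
schema error: expected 1 to 5 rows
```

Call:
arm_command(rows=[[[-0.204,0.051,0.378,0.004,0.834,-0.001,91],[-0.204,0.051,0.378,0.004,0.834,-0.001,91],[-0.204,0.051,0.378,0.004,0.834,-0.001,91],[-0.204,0.051,0.378,0.004,0.834,-0.001,91],[-0.204,0.051,0.378,0.004,0.834,-0.001,91]]])

```text
clock: 2.6
eef_pos: [0.5252, 0.0839, 0.0832]
ee_rot: [[-0.089, 0.96, -0.265], [0.326, 0.28, 0.903], [0.941, -0.006, -0.338]]
ft_force: [0.1, 0.2, 1.2]
grip_width: 0.091
grasp_force: 0.0
```

```bash
python3 - <<'E'
from h import *
print(monitor.get_state()["joint_pos"].round(1))
R=R_(az(106),20); G=np.r_[HOOD,.032]; z=R[:,2]
plan(G-.006*z,R)
im,d,K,T=grab("wrist"); save("w1.png",im)
for n in("wrist",): 
    W=cloud(d,K,T); m=(im.min(-1)>150)&(W[...,2]>.05)&(abs(W[...,0]-HOOD[0])<.06)&(abs(W[...,1]-HOOD[1])<.06); P=W[m]; print(m.sum(),np.percentile(P,[2,50,98],axis=0).round(4))
E
```

```text
[-15.2  42.5 111.   53.6  85.3 -67.2]
[-0.003, 0.016, 0.717, -0.012, -0.009, -0.007]
428 [[0.5084 0.1919 0.0629]
 [0.5171 0.1998 0.0679]
 [0.526  0.2242 0.0687]]
```

View pics/w1.png

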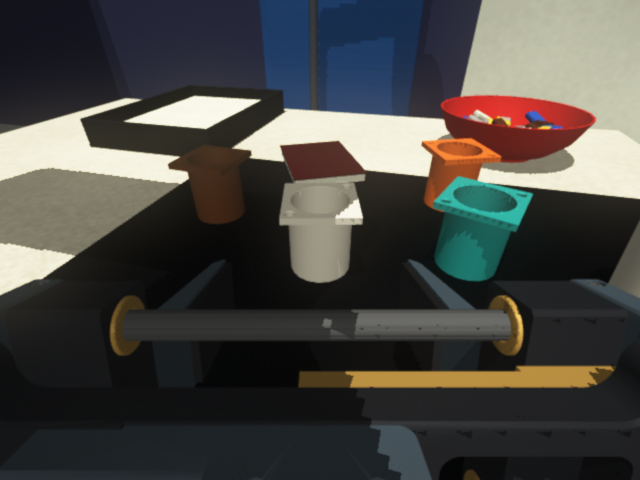

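The wrist view shows the white hood at (320,230), centred between the finger tips (columns 222 and 412). I advance and close.

Call:
arm_command(rows=[[[-0.003,0.016,0.4,-0.012,-0.009,-0.007,91],[-0.003,0.016,0.55,-0.012,-0.009,-0.007,91],[-0.003,0.016,0.65,-0.012,-0.009,-0.007,91],[-0.003,0.016,0.717,-0.012,-0.009,-0.007,91],[-0.003,0.016,0.717,-0.012,-0.009,-0.007,91]]])

```text
clock: 3.07
eef_pos: [0.4896, 0.2167, 0.0361]
ee_rot: [[-0.101, 0.96, -0.26], [0.334, 0.279, 0.9], [0.937, 0.004, -0.349]]
ft_force: [0.1, 0.1, -0.8]
grip_width: 0.0911
grasp_force: 0.0
```

Call:
arm_command(rows=[[[0,0,0,0,0,0,50],[0,0,0,0,0,0,50],[0,0,0,0,0,0,50],[0,0,0,0,0,0,50],[0,0,0,0,0,0,50]]], newtons=20)

```text
clock: 3.48
eef_pos: [0.4922, 0.2128, 0.0362]
ee_rot: [[-0.099, 0.962, -0.255], [0.331, 0.274, 0.903], [0.938, 0.005, -0.346]]
ft_force: [-0.4, 0.2, 0.1]
grip_width: 0.0604
grasp_force: 0.0
```

Call:
arm_command(rows=[[[0,0,0,0,0,0,50],[0,0,0,0,0,0,50],[0,0,0,0,0,0,50]]])

```text
clock: 3.73
eef_pos: [0.4919, 0.2132, 0.036]
ee_rot: [[-0.099, 0.962, -0.256], [0.33, 0.274, 0.903], [0.939, 0.005, -0.345]]
ft_force: [0.6, -3.3, 5.3]
grip_width: 0.0546
grasp_force: 20.0
```

```bash
python3 - <<'E'
from h import *
s=monitor.get_state(); p=np.array(s["eef_pos"]);R0=np.array(s["ee_rot"])
print("lift");c=plan(p+[0,0,.16],R0)
R=R_(az(286),73.3,-1); z=R[:,2]; G=np.array([.53,.12,.0315])
print("turn");c=plan(G-.006*z+[0,0,.13],R,c)
print("down");c=plan(G-.006*z+[0,0,.01],R,c); plan(G-.006*z,R,c)
E
```

```text
lift
[0.751, 0.004, -0.276, 0.0, 0.0, 0.0]
turn
[-0.102, 0.018, -0.137, 0.003, -0.961, 0.0]
[-0.155, 0.018, -0.071, 0.004, -0.962, 0.0]
[-0.171, 0.018, 0.012, 0.004, -0.961, 0.001]
down
[0.172, 0.0, 0.575, -0.0, -0.0, -0.0]
[0.015, 0.0, 0.047, -0.0, -0.0, -0.0]
```

Call:
arm_command(rows=[[[0.1,0.0,-0.04,0,0,0,50],[0.25,0.001,-0.1,0,0,0,50],[0.45,0.002,-0.17,0,0,0,50],[0.65,0.003,-0.24,0,0,0,50],[0.751,0.004,-0.276,0,0,0,50]]])

```text
clock: 4.15
eef_pos: [0.4921, 0.2135, 0.1991]
ee_rot: [[-0.101, 0.962, -0.255], [0.331, 0.274, 0.903], [0.938, 0.007, -0.346]]
ft_force: [1.4, -0.2, 0.4]
grip_width: 0.0545
grasp_force: 20.0
```

Call:
arm_command(rows=[[[-0.102,0.018,-0.137,0.003,-0.961,0,50],[-0.102,0.018,-0.137,0.003,-0.961,0,50],[-0.102,0.018,-0.137,0.003,-0.961,0,50],[-0.102,0.018,-0.137,0.003,-0.961,0,50],[-0.102,0.018,-0.137,0.003,-0.961,0,50]]])

```text
clock: 4.57
eef_pos: [0.5048, 0.1836, 0.1881]
ee_rot: [[-0.215, 0.961, -0.174], [0.729, 0.277, 0.627], [0.65, 0.008, -0.76]]
ft_force: [1.3, 0.4, -0.9]
grip_width: 0.0546
grasp_force: 20.0
```

Call:
arm_command(rows=[[[-0.155,0.018,-0.071,0.004,-0.962,0,50],[-0.155,0.018,-0.071,0.004,-0.962,0,50],[-0.155,0.018,-0.071,0.004,-0.962,0,50],[-0.155,0.018,-0.071,0.004,-0.962,0,50],[-0.155,0.018,-0.071,0.004,-0.962,0,50]]])

```text
clock: 4.98
eef_pos: [0.516, 0.1534, 0.1766]
ee_rot: [[-0.273, 0.96, -0.057], [0.94, 0.278, 0.197], [0.205, 0.0, -0.979]]
ft_force: [0.4, 0.2, -0.5]
grip_width: 0.0548
grasp_force: 20.0
```

Call:
arm_command(rows=[[[-0.171,0.018,0.012,0.004,-0.961,0.001,50],[-0.171,0.018,0.012,0.004,-0.961,0.001,50],[-0.171,0.018,0.012,0.004,-0.961,0.001,50],[-0.171,0.018,0.012,0.004,-0.961,0.001,50],[-0.171,0.018,0.012,0.004,-0.961,0.001,50]]])

```text
clock: 5.4
eef_pos: [0.5276, 0.122, 0.1653]
ee_rot: [[-0.266, 0.961, 0.075], [0.919, 0.276, -0.283], [-0.292, -0.007, -0.956]]
ft_force: [-0.3, 0.7, -1.1]
grip_width: 0.0545
grasp_force: 20.0
```

```bash
python3 - <<'E'
from h import *
s=monitor.get_state();print(s["eef_pos"],s["ee_rot"].round(3),s["joint_pos"].round(1),s["grip_width"],s["grasp_force"],s["clock"])
R=R_(az(286),73.3,-1); z=R[:,2]; G=np.array([.53,.12,.0315])
c=plan(G-.006*z+[0,0,.01],R); plan(G-.006*z,R,c)
im,*_=grab("scene"); save("s2.png",cv2.resize(im[130:330,230:470],None,fx=2.5,fy=2.5))
E
```

```text
[0.5275617  0.12200224 0.16528893] [[-0.266  0.961  0.075]
 [ 0.919  0.276 -0.283]
 [-0.292 -0.007 -0.956]] [ 18.1  14.8 119.6 -22.8  48.9  17.6] 0.05447033186901158 19.986884258473168 5.4
[0.168, 0.013, 0.566, -0.012, 0.01, 0.005]
[0.015, -0.0, 0.048, 0.0, -0.0, 0.0]
```

View pics/s2.png

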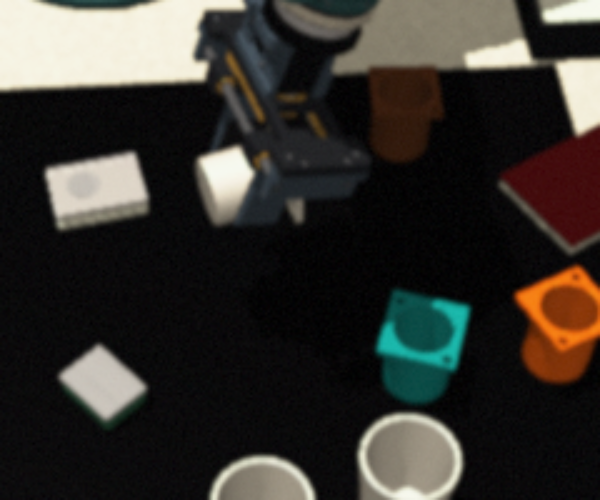

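The crop shows the hood held horizontally at (225,185), closed end toward −y. I lower it to the desk.

Call:
arm_command(rows=[[[0.05,0.004,0.15,-0.012,0.01,0.005,50],[0.1,0.007,0.3,-0.012,0.01,0.005,50],[0.13,0.01,0.43,-0.012,0.01,0.005,50],[0.155,0.012,0.52,-0.012,0.01,0.005,50],[0.168,0.013,0.566,-0.012,0.01,0.005,50]]])

```text
clock: 5.87
eef_pos: [0.5298, 0.1207, 0.0458]
ee_rot: [[-0.262, 0.962, 0.075], [0.924, 0.273, -0.268], [-0.278, -0.001, -0.96]]
ft_force: [-0.9, -0.8, -0.9]
grip_width: 0.0548
grasp_force: 20.0
```

Call:
arm_command(rows=[[[0.003,0,0.01,0,0,0,50],[0.006,0,0.02,0,0,0,50],[0.009,0,0.03,0,0,0,50],[0.012,0,0.04,0,0,0,50],[0.015,0,0.048,0,0,0,50]]])

```text
clock: 6.28
eef_pos: [0.5323, 0.1226, 0.0396]
ee_rot: [[-0.262, 0.961, 0.085], [0.923, 0.275, -0.269], [-0.282, 0.008, -0.959]]
ft_force: [-0.6, -0.9, -0.7]
grip_width: 0.0544
grasp_force: 20.0
```

Call:
arm_command(rows=[[[0.001,0,0.005,0,0,0,50],[0.001,0,0.005,0,0,0,50]]])

```text
clock: 6.45
eef_pos: [0.532, 0.1226, 0.0382]
ee_rot: [[-0.262, 0.961, 0.084], [0.923, 0.276, -0.269], [-0.282, 0.007, -0.959]]
ft_force: [0.6, 0.2, 0.6]
grip_width: 0.0546
grasp_force: 20.0
```

Call:
arm_command(rows=[[[0.001,0,0.005,0,0,0,50],[0.001,0,0.005,0,0,0,50]]])

```text
clock: 6.62
eef_pos: [0.5321, 0.1225, 0.0377]
ee_rot: [[-0.262, 0.961, 0.084], [0.923, 0.275, -0.27], [-0.283, 0.007, -0.959]]
ft_force: [-5.1, 2.0, 13.5]
grip_width: 0.0543
grasp_force: 20.0
```

Call:
arm_command(rows=[[[0,0,0,0,0,0,91],[0,0,0,0,0,0,91],[0,0,0,0,0,0,91],[0,0,0,0,0,0,91],[0,0,0,0,0,0,91]]])

```text
clock: 7.03
eef_pos: [0.5319, 0.1223, 0.0368]
ee_rot: [[-0.262, 0.961, 0.084], [0.923, 0.275, -0.27], [-0.282, 0.006, -0.959]]
ft_force: [0.5, -1.1, 0.6]
grip_width: 0.085
grasp_force: 0.0
```

Call:
arm_command(rows=[[[0,0,0,0,0,0,91],[0,0,-0.1,0,0,0,91],[0,0,-0.3,0,0,0,91],[0,0,-0.5,0,0,0,91],[0,0,-0.7,0,0,0,91]]])

```text
clock: 7.45
eef_pos: [0.5194, 0.1603, 0.1724]
ee_rot: [[-0.263, 0.961, 0.082], [0.923, 0.275, -0.27], [-0.282, 0.005, -0.959]]
ft_force: [0.3, -1.0, 0.3]
grip_width: 0.0912
grasp_force: 0.0
```

```bash
python3 - <<'E'
from h import *
R=R_(az(106),60); z=R[:,2]; G=np.array([.53,.12,.03])
plan(G-.006*z-.16*z,R)
E
```

```text
[-0.3, -0.002, 0.085, 0.005, 0.773, 0.0]
[-0.309, -0.002, -0.041, 0.005, 0.773, 0.0]
```

Call:
arm_command(rows=[[[-0.3,-0.002,0.085,0.005,0.773,0,91],[-0.3,-0.002,0.085,0.005,0.773,0,91],[-0.3,-0.002,0.085,0.005,0.773,0,91],[-0.3,-0.002,0.085,0.005,0.773,0,91]]])

```text
clock: 7.78
eef_pos: [0.5381, 0.099, 0.173]
ee_rot: [[-0.273, 0.962, -0.026], [0.954, 0.274, 0.122], [0.124, 0.008, -0.992]]
ft_force: [-0.8, 0.3, -0.6]
grip_width: 0.0913
grasp_force: 0.0
```

Call:
arm_command(rows=[[[-0.309,-0.002,-0.041,0.005,0.773,0,91],[-0.309,-0.002,-0.041,0.005,0.773,0,91],[-0.309,-0.002,-0.041,0.005,0.773,0,91],[-0.309,-0.002,-0.041,0.005,0.773,0,91],[-0.309,-0.002,-0.041,0.005,0.773,0,91]]])

```text
clock: 8.2
eef_pos: [0.5538, 0.0383, 0.1717]
ee_rot: [[-0.236, 0.962, -0.137], [0.832, 0.273, 0.483], [0.502, 0.0, -0.865]]
ft_force: [-1.0, 0.2, -0.1]
grip_width: 0.0909
grasp_force: 0.0
```

```bash
python3 - <<'E'
from h import *
s=monitor.get_state();print(s["eef_pos"].round(4),s["joint_pos"].round(1))
im,d,K,T=grab("wrist"); save("w2.png",im); np.savez("w2.npz",im=im,d=d,K=K,T=T)
im,d,K,T=grab("top"); np.savez("top2.npz",im=im,d=d,K=K,T=T)
for n in("w2","top2"):
    f=np.load(n+".npz");im,d,K,T=[f[k] for k in("im","d","K","T")];W=cloud(d,K,T)
    m=(W[...,2]>.012)&(abs(W[...,0]-.53)<.06)&(abs(W[...,1]-.12)<.07)&(W[...,2]<.075)
    m&=im.min(-1)>60
    P=W[m];r=cv2.minAreaRect(P[:,:2].astype(np.float32));u=az(106);v=az(16)
    a=(P[:,:2]-[.53,.12])@u;b=(P[:,:2]-[.53,.12])@v
    print(n,m.sum(),r,"u",np.percentile(a,[1,99]).round(4),"v",np.percentile(b,[1,99]).round(4),"z",np.percentile(P[:,2],[50,98]).round(4))
E
```

```text
[0.5538 0.0383 0.1717] [-10.   20.2 114.3  30.4  63.3 -44. ]
w2 5262 ((0.5322896242141724, 0.11898930370807648), (0.06366231292486191, 0.06963031738996506), 15.639745712280273) u [-0.0358  0.0324] v [-0.0277  0.032 ] z [0.0531 0.063 ]
top2 793 ((0.532200276851654, 0.12170865386724472), (0.06367957592010498, 0.07214037328958511), 15.243266105651855) u [-0.0338  0.0353] v [-0.0263  0.0308] z [0.0539 0.0653]
```

View pics/w2.png

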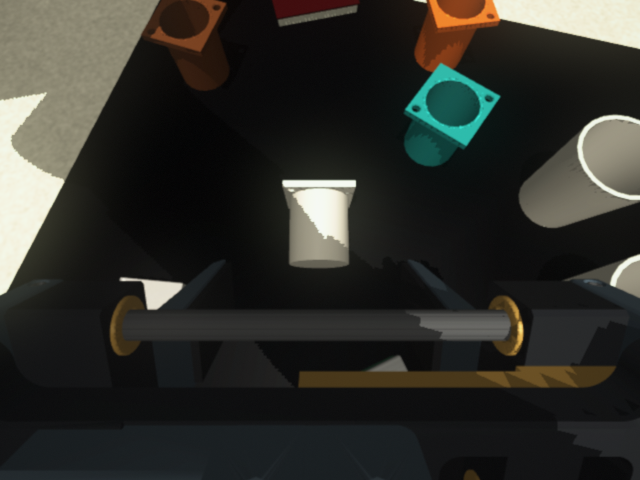

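The wrist view shows the hood lying on a flange side at (320,225), flange away from the gripper and centred between the fingers. I regrasp it.

```bash
python3 - <<'E'
from h import *
R=R_(az(105.5),60); z=R[:,2]; G=np.array([.5322,.1205,.0305])
plan(G-.006*z,R)
E
```

```text
[0.009, 0.008, 0.793, -0.007, 0.004, 0.014]
```

Call:
arm_command(rows=[[[0.009,0.008,0.2,-0.007,0.004,0.014,91],[0.009,0.008,0.4,-0.007,0.004,0.014,91],[0.009,0.008,0.6,-0.007,0.004,0.014,91],[0.009,0.008,0.72,-0.007,0.004,0.014,91],[0.009,0.008,0.793,-0.007,0.004,0.014,91]]])

```text
clock: 8.72
eef_pos: [0.531, 0.1202, 0.0342]
ee_rot: [[-0.234, 0.963, -0.137], [0.834, 0.271, 0.481], [0.501, -0.002, -0.866]]
ft_force: [-0.7, -0.4, -0.4]
grip_width: 0.0911
grasp_force: 0.0
```

Call:
arm_command(rows=[[[0,0,0,0,0,0,50],[0,0,0,0,0,0,50],[0,0,0,0,0,0,50],[0,0,0,0,0,0,50],[0,0,0,0,0,0,50]]])

```text
clock: 9.13
eef_pos: [0.5342, 0.1176, 0.0374]
ee_rot: [[-0.233, 0.964, -0.131], [0.834, 0.267, 0.483], [0.501, 0.003, -0.866]]
ft_force: [0.4, 0.2, -0.1]
grip_width: 0.0607
grasp_force: 0.0
```

Call:
arm_command(rows=[[[0,0,0,0,0,0,50],[0,0,0,0,0,0,50],[0,0,0,0,0,0,50],[0,0,0,0,0,0,50]]])

```text
clock: 9.47
eef_pos: [0.5338, 0.1177, 0.037]
ee_rot: [[-0.233, 0.964, -0.132], [0.833, 0.268, 0.483], [0.501, 0.002, -0.865]]
ft_force: [-1.1, -4.5, 9.1]
grip_width: 0.0544
grasp_force: 20.0
```

```bash
cat >> h.py <<'E'
def hood_in_tool(s):  # just after the regrasp: hood lying at known pose
    R=np.array(s["ee_rot"]);p=np.array(s["eef_pos"]); e=np.radians(3.4)
    u=az(105.5); hz=np.r_[u*np.cos(e),np.sin(e)]; return R.T@hz, R.T@(np.r_[.5322,.1205,.0301]+.035*hz-p)
E
python3 - <<'E'
from h import *
s=monitor.get_state(); print(s["eef_pos"],s["ee_rot"].round(4).tolist(),s["joint_pos"].round(1),s["grip_width"],s["ft_force"])
hz,m=hood_in_tool(s); print("hood z, mouth in tool",hz.round(4),m.round(4)); np.savez("grip.npz",hz=hz,m=m)
E
```

```text
[0.53382038 0.11770749 0.03695848] [[-0.2326, 0.9635, -0.1324], [0.8335, 0.2677, 0.4834], [0.5013, 0.0021, -0.8653]] [ -2.4  31.7 117.2  39.6  48.5 -49.2] 0.05444346327822918 [-1.06221412 -4.45113122  9.08253343]
hood z, mouth in tool [8.935e-01 6.000e-04 4.491e-01] [ 0.0305 -0.0008  0.0232]
```

```bash
cat >> h.py <<'E'
def place_pose(xy,zm,yaw):  # TCP pose with hood mouth-down, mouth at (xy,zm), closing axis along az(yaw)
    g=np.load("grip.npz"); hz=g["hz"]; m=g["m"]; t=np.degrees(np.arcsin(hz[2]/np.hypot(hz[0],hz[2])))
    R=R_(az(yaw+90),t,-1); m=m.copy(); m[1]=0; return np.r_[xy,zm]-R@m, R
E
python3 - <<'E'
from h import *
s=monitor.get_state(); p=np.array(s["eef_pos"]);R0=np.array(s["ee_rot"])
print("lift");c=plan(p+[0,0,.17],R0)
pt,Rt=place_pose(SEAT,.118,17.9)
Rm=lambda a:R0@Ro.from_rotvec([0,0,a],degrees=True).as_matrix()
p1=c[0]
for k,a in((1,60),(2,120)):
    print(a); c=plan(p1+(pt-p1)*k/3+[0,0,.02],Rm(a),c)
print("end",pt,Rt); plan(pt,Rt,c)
E
```

```text
lift
[0.426, 0.002, -0.736, 0.0, 0.0, 0.0]
60
[-0.197, -0.103, -0.123, 0.0, -0.0, 1.0]
[-0.222, 0.009, -0.122, 0.0, -0.0, 1.0]
120
[-0.2, 0.141, -0.079, 0.0, -0.0, 1.0]
[-0.103, 0.221, -0.08, 0.0, -0.0, 1.0]
end [ 0.48916072 -0.18338972  0.15571218] [[ 1.38019376e-01 -9.51594404e-01 -2.74624730e-01]
 [-4.27316212e-01 -3.07356618e-01  8.50254529e-01]
 [-8.93505180e-01 -1.38777878e-17 -4.49052884e-01]]
[0.023, 0.177, -0.024, 0.174, -0.344, 0.63]
[0.072, 0.158, -0.048, 0.174, -0.345, 0.63]
[0.107, 0.123, -0.078, 0.175, -0.344, 0.629]
```

Call:
arm_command(rows=[[[0.05,0,-0.08,0,0,0,50],[0.13,0,-0.23,0,0,0,50],[0.24,0.001,-0.41,0,0,0,50],[0.35,0.002,-0.6,0,0,0,50],[0.426,0.002,-0.736,0,0,0,50]]])

```text
clock: 9.88
eef_pos: [0.5335, 0.1179, 0.2091]
ee_rot: [[-0.233, 0.963, -0.133], [0.834, 0.268, 0.483], [0.501, 0.002, -0.866]]
ft_force: [1.7, -0.7, -0.6]
grip_width: 0.0547
grasp_force: 20.0
```

Call:
arm_command(rows=[[[-0.197,-0.103,-0.123,0,0,1,50],[-0.197,-0.103,-0.123,0,0,1,50],[-0.197,-0.103,-0.123,0,0,1,50],[-0.197,-0.103,-0.123,0,0,1,50],[-0.197,-0.103,-0.123,0,0,1,50]]])

```text
clock: 10.3
eef_pos: [0.5259, 0.0674, 0.208]
ee_rot: [[0.287, 0.949, -0.133], [0.854, -0.191, 0.483], [0.433, -0.252, -0.865]]
ft_force: [0.7, -0.1, -1.4]
grip_width: 0.0543
grasp_force: 20.0
```

Call:
arm_command(rows=[[[-0.222,0.009,-0.122,0,0,1,50],[-0.222,0.009,-0.122,0,0,1,50],[-0.222,0.009,-0.122,0,0,1,50],[-0.222,0.009,-0.122,0,0,1,50],[-0.222,0.009,-0.122,0,0,1,50]]])

```text
clock: 10.72
eef_pos: [0.5184, 0.0175, 0.2091]
ee_rot: [[0.721, 0.68, -0.134], [0.647, -0.59, 0.483], [0.25, -0.435, -0.865]]
ft_force: [-0.6, 0.4, -1.0]
grip_width: 0.0545
grasp_force: 20.0
```

Call:
arm_command(rows=[[[-0.2,0.141,-0.079,0,0,1,50],[-0.2,0.141,-0.079,0,0,1,50],[-0.2,0.141,-0.079,0,0,1,50],[-0.2,0.141,-0.079,0,0,1,50],[-0.2,0.141,-0.079,0,0,1,50]]])

```text
clock: 11.13
eef_pos: [0.5111, -0.0325, 0.2004]
ee_rot: [[0.964, 0.231, -0.134], [0.267, -0.834, 0.483], [0.0, -0.502, -0.865]]
ft_force: [0.9, 0.2, -0.2]
grip_width: 0.0547
grasp_force: 20.0
```

Call:
arm_command(rows=[[[-0.103,0.221,-0.08,0,0,1,50],[-0.103,0.221,-0.08,0,0,1,50],[-0.103,0.221,-0.08,0,0,1,50],[-0.103,0.221,-0.08,0,0,1,50],[-0.103,0.221,-0.08,0,0,1,50]]])

```text
clock: 11.55
eef_pos: [0.5037, -0.0825, 0.1921]
ee_rot: [[0.951, -0.28, -0.134], [-0.184, -0.856, 0.483], [-0.25, -0.435, -0.865]]
ft_force: [-0.9, 0.8, -0.3]
grip_width: 0.0544
grasp_force: 20.0
```

```bash
python3 - <<'E'
from h import *
s=monitor.get_state(); print(s["joint_pos"].round(1),s["eef_pos"].round(4),s["grip_width"],s["clock"])
plan(*place_pose(SEAT,.118,17.9))
E
```

```text
[-22.8  16.8 116.3  25.   68.7  67.9] [ 0.5037 -0.0825  0.1921] 0.054415476333478575 11.55
[0.023, 0.177, -0.026, 0.175, -0.344, 0.63]
[0.072, 0.158, -0.05, 0.175, -0.344, 0.629]
[0.107, 0.121, -0.079, 0.175, -0.343, 0.63]
```

Call:
arm_command(rows=[[[0.023,0.177,-0.026,0.175,-0.344,0.63,50],[0.023,0.177,-0.026,0.175,-0.344,0.63,50],[0.023,0.177,-0.026,0.175,-0.344,0.63,50],[0.023,0.177,-0.026,0.175,-0.344,0.63,50]]])

```text
clock: 11.88
eef_pos: [0.499, -0.1165, 0.1794]
ee_rot: [[0.771, -0.585, -0.252], [-0.345, -0.716, 0.607], [-0.536, -0.381, -0.754]]
ft_force: [0.6, 0.2, -1.7]
grip_width: 0.0548
grasp_force: 20.0
```

Call:
arm_command(rows=[[[0.072,0.158,-0.05,0.175,-0.344,0.629,50],[0.072,0.158,-0.05,0.175,-0.344,0.629,50],[0.072,0.158,-0.05,0.175,-0.344,0.629,50],[0.072,0.158,-0.05,0.175,-0.344,0.629,50]]])

```text
clock: 12.22
eef_pos: [0.4937, -0.15, 0.1671]
ee_rot: [[0.487, -0.82, -0.3], [-0.43, -0.524, 0.735], [-0.76, -0.229, -0.608]]
ft_force: [0.1, -0.4, -1.0]
grip_width: 0.0542
grasp_force: 20.0
```

Call:
arm_command(rows=[[[0.107,0.121,-0.079,0.175,-0.343,0.63,50],[0.107,0.121,-0.079,0.175,-0.343,0.63,50],[0.107,0.121,-0.079,0.175,-0.343,0.63,50],[0.107,0.121,-0.079,0.175,-0.343,0.63,50],[0.107,0.121,-0.079,0.175,-0.343,0.63,50]]])

```text
clock: 12.63
eef_pos: [0.489, -0.1831, 0.1556]
ee_rot: [[0.146, -0.95, -0.275], [-0.427, -0.311, 0.849], [-0.892, -0.006, -0.452]]
ft_force: [-0.4, -0.4, -0.9]
grip_width: 0.0546
grasp_force: 20.0
```

```bash
python3 - <<'E'
from h import *
s=monitor.get_state(); print(s["joint_pos"].round(1),s["eef_pos"].round(4),s["ee_rot"].round(4).tolist(),s["grip_width"],s["clock"])
plan(*place_pose(SEAT,.118,17.9))
A=[]
for n,b in(("top",(360,215,480,315)),("scene",(140,160,260,260)),("wrist",None)):
    im,d,K,T=grab(n); np.savez(n+"3.npz",im=im,d=d,K=K,T=T)
    A.append(cv2.resize(im if b is None else im[b[1]:b[3],b[0]:b[2]],(400,333) if b else (400,267),interpolation=3))
save("c3.png",np.vstack([np.hstack(A[:2]),np.hstack([A[2],np.zeros_like(A[2])])]))
E
```

```text
[-37.   36.7 104.1  31.   96.4 111. ] [ 0.489  -0.1831  0.1556] [[0.1458, -0.9504, -0.2748], [-0.4275, -0.311, 0.8489], [-0.8922, -0.0063, -0.4516]] 0.0546083049955075 12.6333
[0.0, -0.0, -0.002, 0.001, -0.005, 0.014]
```

View pics/c3.png

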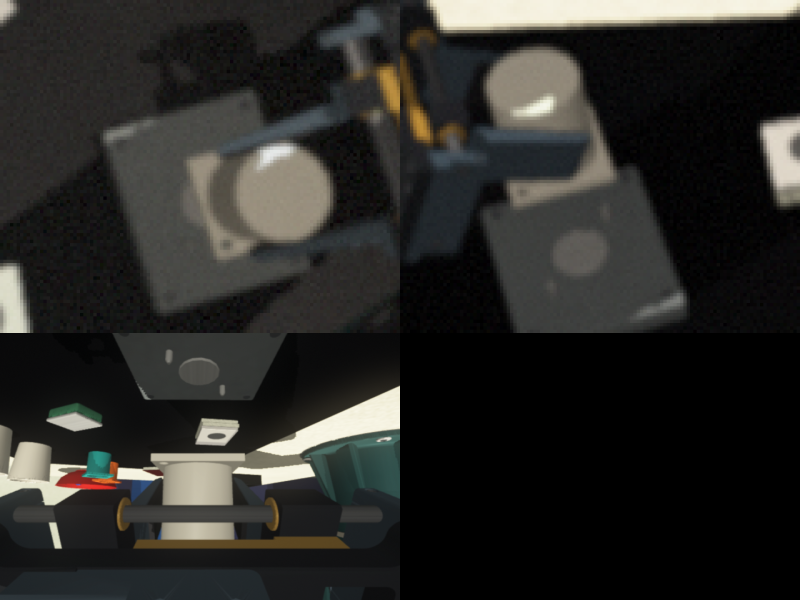

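The crops show the hood mouth-down above the stand, with its flange hole on the pin side (top crop 228,245). I measure the flange edges in top and scene against the coin.

```bash
cat > edge.py <<'E'
from h import *
import sys
def edges(zm,suf):
    # flange outline edges nearest each camera, via sub-pixel brightness crossing along the outward direction, cast on z=zm
    out={}
    for n,a0,d in(("top",107.9,"y"),("scene",17.9,"x")):
        f=np.load(n+suf+".npz"); im,K,T=f["im"],f["K"],f["T"]; g=cv2.GaussianBlur(im.min(-1),(3,3),.6).astype(np.float32)
        e=az(a0); t=az(a0-90); V=np.linalg.inv(T); P=[]
        for q in np.linspace(-.022,.022,23):
            s=np.arange(.020,.046,.0005); X=np.c_[SEAT+t*q+s[:,None]*e,np.full(len(s),zm)]
            c=X@V[:3,:3].T+V[:3,3]; u=c@K.T; u=(u[:,:2]/u[:,2:]).astype(np.float32)
            v=cv2.remap(g,u[:,:1],u[:,1:],1)[:,0]; k=np.argmin(np.diff(v)[3:-3])+3
            if np.ptp(v)<30: continue
            hi=v[max(0,k-6):k-2].mean(); lo=v[k+4:k+8].mean(); h=(hi+lo)/2
            j=[i for i in range(max(0,k-6),k+6) if v[i]>=h>v[i+1]]
            if j and hi-lo>25: P.append((q,s[j[0]]+.0005*(v[j[0]]-h)/(v[j[0]]-v[j[0]+1])))
        P=np.array(P); b=np.polyfit(P[:,0],P[:,1],1)
        for _ in range(3):
            r=P[:,1]-np.polyval(b,P[:,0]); P=P[abs(r)<max(.0008,1.5*r.std())]; b=np.polyfit(P[:,0],P[:,1],1)
        print(n,len(P),"edge offset mm beyond 32:",round((b[1]-.032)*1e3,2),"slope deg",np.degrees(b[0]).round(2),"rms",(P[:,1]-np.polyval(b,P[:,0])).std().round(5))
edges(float(sys.argv[1]),sys.argv[2])
E
python3 edge.py .118 3
python3 - <<'E'
from h import *
# stand yaw from pins in the wrist view and hood position check: wrist crop coords
f=np.load("wrist3.npz"); im,d,K,T=[f[k] for k in("im","d","K","T")]; W=cloud(d,K,T)
for (u,v) in((268,30),(355,100),(318,62)): pass
g=im.min(-1).astype(int)
m=((g>85)&(np.arange(480)[:,None]<105)&(np.arange(640)[None]>200)&(np.arange(640)[None]<430)).astype(np.uint8)
N,l,s,c=cv2.connectedComponentsWithStats(m)
for i in range(1,N):
    if s[i,4]>25:
        P=W[l==i]; print(s[i].tolist(),c[i].round(1),np.nanmedian(P,0).round(4))
E
```

```text
top 11 edge offset mm beyond 32: -0.34 slope deg -0.19 rms 0.00041
scene 15 edge offset mm beyond 32: 0.46 slope deg 0.1 rms 0.00032
[265, 30, 11, 23, 204] [269.8  41. ] [ 0.5176 -0.1951  0.023 ]
[288, 44, 60, 18, 270] [317.6  49.9] [ 0.4922 -0.1937  0.0184]
[352, 93, 8, 12, 87] [355.5  99. ] [ 0.4562 -0.1636  0.0208]
[222, 96, 8, 9, 33] [225.3 100.5] [ 0.5358 -0.1282  0.0163]
```

```bash
python3 - <<'E'
from h import *
xy=SEAT-.0005*az(17.9)+.0003*az(107.9)
p,R=place_pose(xy,.036,17.9); plan(p,R)
E
```

```text
[0.369, 0.007, 0.187, 0.002, -0.006, 0.011]
```

Call:
arm_command(rows=[[[0.07,0.007,0.035,0.002,-0.006,0.011,50],[0.17,0.007,0.085,0.002,-0.006,0.011,50],[0.27,0.007,0.135,0.002,-0.006,0.011,50],[0.34,0.007,0.17,0.002,-0.006,0.011,50],[0.369,0.007,0.187,0.002,-0.006,0.011,50]]])

```text
clock: 13.2
eef_pos: [0.487, -0.1828, 0.0708]
ee_rot: [[0.132, -0.952, -0.275], [-0.426, -0.305, 0.852], [-0.895, 0.005, -0.446]]
ft_force: [-0.3, 0.5, -1.6]
grip_width: 0.0547
grasp_force: 20.0
```

Call:
arm_command(rows=[[[0,0,0,0,0,0,50],[0,0,0,0,0,0,50]]])

```text
clock: 13.37
eef_pos: [0.4878, -0.1834, 0.0733]
ee_rot: [[0.132, -0.953, -0.274], [-0.426, -0.304, 0.852], [-0.895, 0.004, -0.446]]
ft_force: [0.6, -0.5, -1.0]
grip_width: 0.0544
grasp_force: 20.0
```

```bash
python3 - <<'E'
from h import *
s=monitor.get_state(); print(s["eef_pos"].round(4),s["ee_rot"].round(4).tolist(),s["ft_force"].round(1))
plan(*place_pose(SEAT-.0005*az(17.9)+.0003*az(107.9),.036,17.9))
A=[]
for n,b in(("top",(380,235,460,310)),("scene",(150,190,230,265)),("wrist",None)):
    im,d,K,T=grab(n); np.savez(n+"4.npz",im=im,d=d,K=K,T=T)
    A.append(cv2.resize(im[b[1]:b[3],b[0]:b[2]] if b else im[0:240,160:480],(400,375) if b else (400,225),interpolation=3))
save("c4.png",cv2.convertScaleAbs(np.vstack([np.hstack(A[:2]),np.hstack([A[2],np.zeros_like(A[2])])]),alpha=1.6))
E
python3 edge.py .036 4
```

```text
[ 0.4878 -0.1834  0.0733] [[0.1323, -0.9525, -0.2741], [-0.4264, -0.3044, 0.8518], [-0.8948, 0.0042, -0.4464]] [ 0.6 -0.5 -1. ]
[-0.002, -0.004, -0.001, -0.002, 0.006, -0.01]
top 20 edge offset mm beyond 32: 0.11 slope deg -0.78 rms 0.00033
scene 16 edge offset mm beyond 32: -0.82 slope deg 0.91 rms 0.00042
```

View pics/c4.png

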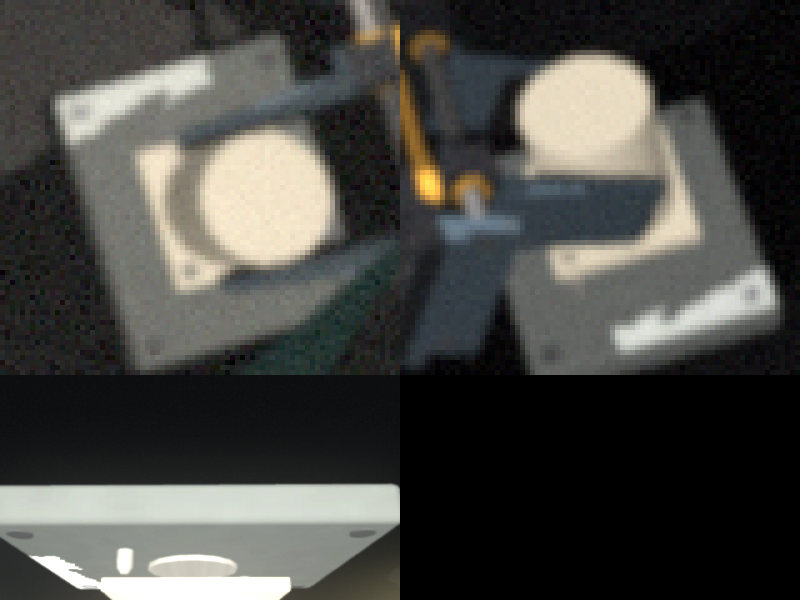

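Top and scene crops (flange corners at about (185,290) and (560,275)) show the hood about 6 mm above the pins, roughly 0.8° clockwise of the stand. I correct that and descend in small steps.

```bash
python3 - <<'E'
from h import *
xy=SEAT-.0005*az(17.9)+.0003*az(107.9)
c=place_pose(xy,.036,17.9); xy=xy+.0004*az(17.9)-.0001*az(107.9)
for z in (.029,.025,.0215,.019,.0175): print(z);c=plan(*place_pose(xy,z,18.7),c)
E
```

```text
0.029
[0.031, -0.002, 0.015, -0.024, 0.0, -0.012]
0.025
[0.018, -0.0, 0.009, 0.0, 0.0, 0.0]
0.0215
[0.016, -0.0, 0.008, 0.0, 0.0, 0.0]
0.019
[0.011, -0.0, 0.006, 0.0, 0.0, 0.0]
0.0175
[0.007, -0.0, 0.003, 0.0, 0.0, 0.0]
```

Call:
arm_command(rows=[[[0.01,-0.002,0.005,-0.024,0,-0.012,50],[0.02,-0.002,0.01,-0.024,0,-0.012,50],[0.031,-0.002,0.015,-0.024,0,-0.012,50],[0.031,-0.002,0.015,-0.024,0,-0.012,50]]])

```text
clock: 13.85
eef_pos: [0.4883, -0.1834, 0.066]
ee_rot: [[0.138, -0.949, -0.285], [-0.425, -0.317, 0.848], [-0.895, 0.004, -0.446]]
ft_force: [1.9, 1.8, -2.4]
grip_width: 0.0546
grasp_force: 20.0
```

Call:
arm_command(rows=[[[0.006,0,0.003,0,0,0,50],[0.012,0,0.006,0,0,0,50],[0.018,0,0.009,0,0,0,50],[0.018,0,0.009,0,0,0,50]]])

```text
clock: 14.18
eef_pos: [0.4885, -0.1834, 0.0622]
ee_rot: [[0.137, -0.949, -0.285], [-0.424, -0.316, 0.849], [-0.895, 0.004, -0.446]]
ft_force: [4.7, 3.5, 0.4]
grip_width: 0.0542
grasp_force: 20.0
```

Call:
arm_command(rows=[[[0.008,-0.003,0.005,0,0,0,50],[0.016,-0.003,0.009,0,0,0,50],[0.016,-0.003,0.009,0,0,0,50]]])

```text
clock: 14.43
eef_pos: [0.4886, -0.1832, 0.0582]
ee_rot: [[0.137, -0.948, -0.286], [-0.425, -0.317, 0.848], [-0.895, 0.005, -0.446]]
ft_force: [1.8, 0.7, -1.4]
grip_width: 0.0544
grasp_force: 20.0
```

Call:
arm_command(rows=[[[0.006,0,0.003,0,0,0,50],[0.011,0,0.006,0,0,0,50],[0.011,0,0.006,0,0,0,50]]])

```text
clock: 14.68
eef_pos: [0.4885, -0.1832, 0.0573]
ee_rot: [[0.137, -0.948, -0.286], [-0.422, -0.317, 0.849], [-0.896, 0.004, -0.444]]
ft_force: [-1.9, 0.3, 15.9]
grip_width: 0.0544
grasp_force: 20.0
```

Contact at 16 N with the flange down about 10 mm past the pin tips. I release slowly and check.

Call:
arm_command(rows=[[[0,0,0,0,0,0,62],[0,0,0,0,0,0,70],[0,0,0,0,0,0,80],[0,0,0,0,0,0,91],[0,0,0,0,0,0,91]]])

```text
clock: 15.1
eef_pos: [0.4885, -0.1831, 0.056]
ee_rot: [[0.137, -0.948, -0.286], [-0.425, -0.317, 0.848], [-0.895, 0.005, -0.446]]
ft_force: [-0.6, 0.1, -0.3]
grip_width: 0.085
grasp_force: 0.0
```

Call:
arm_command(rows=[[[0,0,0,0,0,0,91],[0,0,0,0,0,0,91],[0,0,-0.03,0,0,0,91],[0,0,-0.1,0,0,0,91],[0,0,-0.2,0,0,0,91]]])

```text
clock: 15.52
eef_pos: [0.4998, -0.2173, 0.0742]
ee_rot: [[0.137, -0.948, -0.287], [-0.424, -0.318, 0.848], [-0.895, 0.006, -0.445]]
ft_force: [0.6, -0.3, 0.8]
grip_width: 0.0913
grasp_force: 0.0
```

Call:
arm_command(rows=[[[0,0,-0.2,0,0,0,91],[0,0,-0.4,0,0,0,91],[0,0,-0.6,0,0,0,91],[0,0,-0.75,0,0,0,91],[0,0,-0.75,0,0,0,91]]])

```text
clock: 15.93
eef_pos: [0.5451, -0.3504, 0.1446]
ee_rot: [[0.141, -0.949, -0.281], [-0.43, -0.315, 0.846], [-0.892, 0.002, -0.452]]
ft_force: [1.8, -0.5, 0.4]
grip_width: 0.0909
grasp_force: 0.0
```

```bash
python3 - <<'E'
from h import *
A=[]
for n,b in(("top",(380,235,460,310)),("scene",(150,190,230,265)),("wrist",None)):
    im,d,K,T=grab(n); np.savez(n+"5.npz",im=im,d=d,K=K,T=T); W=cloud(d,K,T)
    A.append(cv2.resize(im[b[1]:b[3],b[0]:b[2]] if b else im,(400,375) if b else (300,225),interpolation=3))
    if b:
        m=(W[...,2]>.075)&(W[...,2]<.11)&(np.hypot(W[...,0]-.487,W[...,1]+.177)<.04)&(im.min(-1)>70); P=W[m]; q=np.linalg.lstsq(np.c_[P[:,:2]-SEAT,np.ones(len(P))],P[:,2],rcond=None)[0]
        print(n,"top disc n",m.sum(),"z",np.median(P[:,2]).round(4),"centre",((P.min(0)+P.max(0))/2).round(4),"tilt deg",np.degrees(q[:2]).round(1))
        S=W[b[1]:b[3],b[0]:b[2]]; k=(S[...,2]>.012)&(S[...,2]<.022)&(np.hypot(S[...,0]-.487,S[...,1]+.177)>.05)&(np.hypot(S[...,0]-.487,S[...,1]+.177)<.06); print(" stand top z",np.median(S[k][:,2]).round(4))
save("c5.png",cv2.convertScaleAbs(np.vstack([np.hstack(A[:2]),np.hstack([A[2],np.zeros((225,500,3),np.uint8)])]),alpha=1.5))
print(monitor.get_state()["clock"])
E
python3 edge.py .018 5
```

```text
top top disc n 557 z 0.0874 centre [ 0.486  -0.1761  0.0844] tilt deg [-0.3 -1.6]
 stand top z 0.0175
scene top disc n 503 z 0.0878 centre [ 0.487  -0.1761  0.0845] tilt deg [-5.5 -0.7]
 stand top z 0.0182
16.0833
top 22 edge offset mm beyond 32: -0.3 slope deg -0.78 rms 0.00043
scene 8 edge offset mm beyond 32: -4.54 slope deg -0.35 rms 0.00041
```

View pics/c5.png

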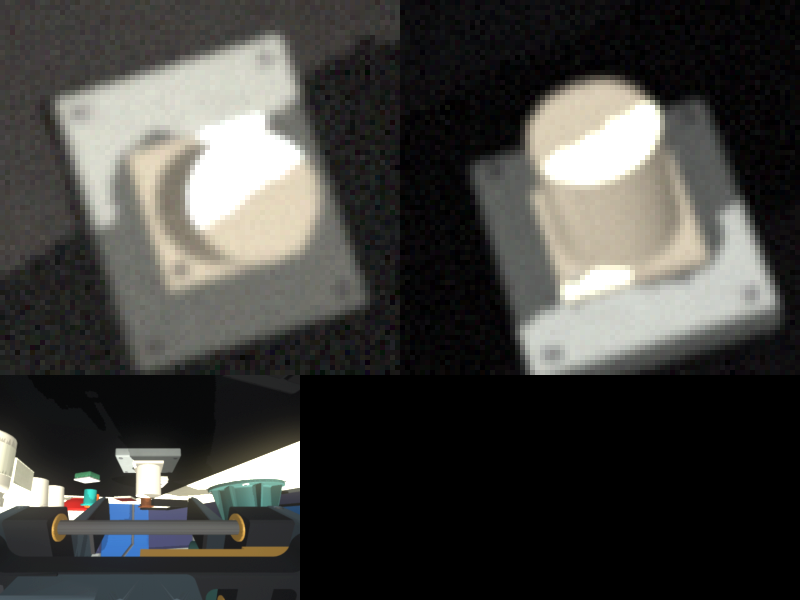

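```bash
python3 - <<'E'
from h import *
ok=[]
for n in("top","scene"):
    f=np.load(n+"5.npz");W=cloud(f["d"],f["K"],f["T"]);m=(W[...,2]>.08)&(W[...,2]<.11)&(np.hypot(W[...,0]-.487,W[...,1]+.177)<.022);P=W[m]
    q=np.linalg.lstsq(np.c_[P[:,:2]-SEAT,np.ones(len(P))],P[:,2],rcond=None)[0];t=np.degrees(q[:2]);print(n,q[2].round(4),t.round(2));ok.append(abs(q[2]-.0878)<.0015 and np.linalg.norm(t)<2)
if all(ok): print(ctrl.finish_job())
E
```

```text
top 0.0875 [0.29 0.38]
scene 0.0885 [-0.12  0.29]
the job is handed in; nothing more can be done
None
```

The white hood now stands mouth-down and released on the imaging stand, its flange flush (closed end at about 88 mm, tilt under 0.5° in both views) and one pin seen in its hole; the job is handed in at about 16 s, with no verdict returned.

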